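# Space the clay tiles along the scanning board with a spacer block

### The arm

A 6-joint arm with a two-finger parallel gripper is mounted at the origin on the work surface. World frame = base frame: x ahead of the robot, y to its left, z up, the work surface at z = 0. Lengths are in m, angles in degrees, forces in N, time in s.
With the tool pointing down it reaches from about 0.3 to 0.75 m from the base axis. Payload 8.5 kg.
Tool frame: the origin (TCP) lies at the very end of the fingers, on their centre line; the grasp point (between the pads) lies 19 mm behind it; x points along the fingers, y is the direction in which the jaws open and shut, and the axes are right-handed (so a half turn about x gives the same grasp; the last joint's range is limited). The gripper opens to 85 mm and grips with 20 to 120 N. Pads are 22 mm wide; open, the fingers measure 114 mm over their backs; the gripper's body (76 mm by 85 mm) begins 54 mm behind the grasp point. The pads swing forward as they close: fully open they stand 13 mm farther back than shut.
Start: joints at [58.596, 21.807, 74.336, -0, 83.858, -12.336], TCP at [0.18, 0.52, 0.231] pointing down, gripper open.
Joint ranges: [-178.18, 178.18], [-50.72, 133.34], [12.68, 142.11], [-81.47, 261.47], [9.98, 163.14], [-165.26, 165.26]. Speed limits (degrees/s): [136.94, 136.94, 180, 180, 180, 180].

### API

Orientations are given as a 3x3 rotation matrix whose columns are the frame's x, y, z axes.
In Python, from rig import sensors, cams, env gives the robot as it stands.
- The arm moves only by the shell command python3 -m crank 'ROWS' [FORCE]. ROWS is a JSON object of lists of equal length, an entry for each row: "hand": the closure in counts, from 0 (fully open) to 255 (shut); "translation": the shift along the tool's x, y, z in m, a list of three; "dr": the turn, a rotation vector about the tool's x, y, z in rad, a list of three. A call has 1 to 5 rows; each row is the pose to reach, as a shift and turn from the pose commanded when the call began, along the tool's axes at that moment; what a row does not reach only later rows make up. A row lasts 1/10 s, in which the tool goes at most 50 mm and 8.59 degrees, less where a joint would pass 70% of its speed; a pose out of reach is approached as far as the arm can. A call with a gripper value outside its range is refused whole. The fingers move at their own pace and stop on an object; FORCE is the grip in N (left out, the last holds). Time passes only in rows, so rows that repeat a pose let the fingers close. It gives the time, the measured TCP pose, the force and the opening at its end, in the units of the state.
- sensors.observe(): the state, without advancing time (a new reading comes with each control period).
- cams.get_image(name): name is "scene" or "top" or "wrist"; returns (picture, depth): 480x640x3 uint8, blue, green, red; 480x640 float32, m along the optical axis (not along the pixel's ray), 0 where there is no reading.
- cams.calibration(name): a dict with "vertical_fov" (degrees; the focal length in pixels is half the picture's height over the tangent of half this angle, whatever the lens; pixels are square), "cx", "cy" (the principal point, pixels), "distortion" ([k1, k2, p1, p2, k3] as OpenCV has them; the pictures are not rectified), "extrinsics" (4x4, takes a point from camera to world coordinates). Camera axes: x right, y down, z forward; pixel columns grow to the right and rows downward; lengths in m; the calibration is good to about 2 mm. A picture is of the moment at which its call begins: read the wrist's pose just before it. calibration takes no time and is no camera call; for the wrist camera it gives the pose at the moment of the call.
- env.close_job(): hands the job in, once; it reports no verdict.
The state is a dict: "time_s": time; "q": joint angles; "qvel": joint speeds; "joint_efforts": joint torques, N m; "position": TCP position; "tool_rot": TCP orientation; "ft_force": force on the tool from outside, world axes, zero at the start; "wrist_torque": the same for the moment, N m; "grip_width": finger opening in m.
Only numpy, scipy, OpenCV 4.12 (cv2) and the standard library are available. Lean on these libraries where they do the work, as an engineer would, in place of code of your own. Each camera call takes 0.05 s, during which the arm holds its last target. There are 200 camera calls.

### The job

Set the two loose clay tiles out in a row along the scanning board's fence, starting from the clipped-down tile, so that both gaps in the row are as wide as the spacer block: stand the spacer in the gap next to the clipped-down tile and slide the nearer loose tile up until it just meets the spacer, then step the spacer to the other side of that tile and slide the second tile up to it. Both tiles must end flat against the fence and square to it, slid along the board and never lifted; finish with the spacer standing upright on its mat again, and do not shift the other things on the table.

Things in the scene. Friction and masses are not known exactly. Their poses are not given: they have to be found in the camera images.
- board: fixed black board 120 (x) by 540 mm (y, along the row), 8 mm thick; aluminium fence along its far (+x) edge, 15 mm wide, top 33 mm above the table, inner face at x = +45 mm, so a tile flat against it has its origin at x = +5 mm. Origin: centre of the underside, on the table. The clipped tile stands at one end (y = +215 or -215 mm), the reference block at the other, either way round
- tile_fixed: fired-clay tile, 60 mm along the row (its y), 80 mm across the row (its x), 30 mm thick; clipped down against the fence at one end of the board (four steel clips, 6 mm above its top); cannot move; the first of the row, which runs from it towards the board's middle; origin at the centre of its underside, z up
- ref_block: fixed aluminium foot 40 mm (y) by 80 mm (x), 12 mm high, carrying a white ball on a post, 58 mm high in all, at the other end of the board; not part of the row. Origin at the centre of its underside
- tile_long: fired-clay tile, 90 mm along the row (its y), 80 mm across the row (its x), 30 mm thick; loose, about 0.4 to 0.73 kg, slides at a push of 2 to 6 N, flat on the board (underside at z = 8 mm) a little off the fence; either loose tile may be the nearer one to the clipped tile; origin at the centre of its underside, z up
- tile_short: fired-clay tile, 70 mm along the row (its y), 80 mm across the row (its x), 30 mm thick; loose, about 0.3 to 0.57 kg, slides at a push of 2 to 6 N, flat on the board (underside at z = 8 mm) a little off the fence; origin at the centre of its underside, z up
- spacer: spacer block, 0.17 kg: aluminium bar 70 mm long (x), 24 mm thick (y: the gap to set), 30 mm high, with a wooden upright grip on its middle, 26 (x) by 20 mm (y), from 30 to 80 mm above its underside. Starts standing on the mat. Origin: centre of its underside, z up. In a gap it stands with its long side across the row
- mat: the spacer's thin black rubber mat, fixed, 90 mm (x) by 130 mm (y), 3 mm thick, between the robot and the board; origin at the centre of its underside on the table
- sherd_dish: bystander: broken dish on a white ring stand, 100 mm across, 62 mm high, in front of the board; origin under its centre
- jar: bystander: jar 68 mm across, 72 mm high, in front of the board; origin under its centre
- brush: bystander: brush lying on the table at the left of the board
- mouse: bystander: computer mouse, 62 mm across, 34 mm high, at the left
- scale_bar: bystander: white photo scale bar 200 x 30 x 12 mm, lying beyond the fence

How it is judged (in metres and radians):
On the way, in this order (a step that is already met when the one before it is completed fails the run):
1. the spacer stands in the gap beside the clipped tile, square to it, and the nearer loose tile has been slid up to it (((y of spacer in the frame of tile_fixed between 0.039 and 0.0455 m and x of spacer in the frame of tile_fixed between -0.04 and 0.04 m and z of spacer in the frame of tile_fixed between -0.004 and 0.004 m and angle between the y axis of spacer and the y axis of tile_fixed, either way round below 0.06 rad and y of tile_long in the frame of tile_fixed between 0.0965 and 0.102 m) or (y of spacer in the frame of tile_fixed between -0.0455 and -0.039 m and x of spacer in the frame of tile_fixed between -0.04 and 0.04 m and z of spacer in the frame of tile_fixed between -0.004 and 0.004 m and angle between the y axis of spacer and the y axis of tile_fixed, either way round below 0.06 rad and y of tile_long in the frame of tile_fixed between -0.102 and -0.0965 m) or (y of spacer in the frame of tile_fixed between 0.039 and 0.0455 m and x of spacer in the frame of tile_fixed between -0.04 and 0.04 m and z of spacer in the frame of tile_fixed between -0.004 and 0.004 m and angle between the y axis of spacer and the y axis of tile_fixed, either way round below 0.06 rad and y of tile_short in the frame of tile_fixed between 0.0865 and 0.092 m) or (y of spacer in the frame of tile_fixed between -0.0455 and -0.039 m and x of spacer in the frame of tile_fixed between -0.04 and 0.04 m and z of spacer in the frame of tile_fixed between -0.004 and 0.004 m and angle between the y axis of spacer and the y axis of tile_fixed, either way round below 0.06 rad and y of tile_short in the frame of tile_fixed between -0.092 and -0.0865 m))), for 0.2 s.
2. the spacer stands in the next gap, against the first loose tile, and the second loose tile has been slid up to it, the first gap kept (((y of spacer in the frame of tile_long between 0.054 and 0.0605 m and x of spacer in the frame of tile_long between -0.04 and 0.04 m and z of spacer in the frame of tile_long between -0.004 and 0.004 m and angle between the y axis of spacer and the y axis of tile_long, either way round below 0.06 rad and y of tile_long in the frame of tile_fixed between 0.0965 and 0.102 m and y of tile_short in the frame of tile_long between 0.1015 and 0.107 m) or (y of spacer in the frame of tile_long between -0.0605 and -0.054 m and x of spacer in the frame of tile_long between -0.04 and 0.04 m and z of spacer in the frame of tile_long between -0.004 and 0.004 m and angle between the y axis of spacer and the y axis of tile_long, either way round below 0.06 rad and y of tile_long in the frame of tile_fixed between -0.102 and -0.0965 m and y of tile_short in the frame of tile_long between -0.107 and -0.1015 m) or (y of spacer in the frame of tile_short between 0.044 and 0.0505 m and x of spacer in the frame of tile_short between -0.04 and 0.04 m and z of spacer in the frame of tile_short between -0.004 and 0.004 m and angle between the y axis of spacer and the y axis of tile_short, either way round below 0.06 rad and y of tile_short in the frame of tile_fixed between 0.0865 and 0.092 m and y of tile_long in the frame of tile_short between 0.1015 and 0.107 m) or (y of spacer in the frame of tile_short between -0.0505 and -0.044 m and x of spacer in the frame of tile_short between -0.04 and 0.04 m and z of spacer in the frame of tile_short between -0.004 and 0.004 m and angle between the y axis of spacer and the y axis of tile_short, either way round below 0.06 rad and y of tile_short in the frame of tile_fixed between -0.092 and -0.0865 m and y of tile_long in the frame of tile_short between -0.107 and -0.1015 m))), for 0.2 s.
At the end, for the whole second after the job is handed in: both gaps of the row (clipped tile to first loose tile, first to second) are 24 mm wide, within -2.5 and +3 mm; both loose tiles lie flat on the board within 3 mm of the fence and square to it within 0.045 rad; the spacer stands upright with its centre over its mat, released and at rest (((y of tile_long in the frame of tile_fixed between 0.0965 and 0.102 m and y of tile_short in the frame of tile_long between 0.1015 and 0.107 m) or (y of tile_long in the frame of tile_fixed between -0.102 and -0.0965 m and y of tile_short in the frame of tile_long between -0.107 and -0.1015 m) or (y of tile_short in the frame of tile_fixed between 0.0865 and 0.092 m and y of tile_long in the frame of tile_short between 0.1015 and 0.107 m) or (y of tile_short in the frame of tile_fixed between -0.092 and -0.0865 m and y of tile_long in the frame of tile_short between -0.107 and -0.1015 m)) and x of each of tile_long, tile_short in the frame of board above 0.002 m and angle between the y axis of each of tile_long, tile_short and the y axis of board, either way round below 0.045 rad and height (world z) of each of tile_long, tile_short below 0.0105 m and linear speed of each of tile_long, tile_short, spacer below 0.01 m/s and x of spacer in the frame of mat between -0.045 and 0.045 m and y of spacer in the frame of mat between -0.065 and 0.065 m and angle between spacer's own z axis and vertical below 0.1 rad and height (world z) of spacer below 0.006 m); the robot touches nothing.
It fails at once if a tile is lifted more than 12 mm off the board (height (world z) of any of tile_long, tile_short above 0.02 m).
It fails at once if a bystander is shifted by more than 20 mm (distance of any of sherd_dish, jar, brush, mouse, scale_bar from where it was at the start of the episode above 0.02 m).
It also fails if it takes over 72 s, if anything falls off the work surface, if the arm or the gripper's body presses on something with over 40 N, if the wrist force passes 120 N, or if a joint passes its speed limit or range.

## Working session

There is one attempt and no reset: what is moved stays moved. The work goes in short steps, Python scripts to look and compute and a shell command to move; the robot and the scene stay as the last step left them, time stands still between calls to the robot, and variables do not carry over. Pictures are saved under pics/ and viewed, about 8 in all and at most 12, crops included, and the job is handed in when it is done.

```bash
ls; mkdir -p pics; cat > h.py <<'E'
import numpy as np, cv2
from rig import sensors, cams, env
def cal(n):
    c=cams.calibration(n); f=240/np.tan(np.radians(c["vertical_fov"])/2)
    K=np.array([[f,0,c["cx"]],[0,f,c["cy"]],[0,0,1.]])
    return K,np.array(c["distortion"],float),np.array(c["extrinsics"])
def onplane(n,px,z,C=None):
    K,D,E=C or cal(n)
    p=cv2.undistortPoints(np.array(px,float).reshape(-1,1,2),K,D).reshape(-1,2)
    r=np.c_[p,np.ones(len(p))]@E[:3,:3].T; o=E[:3,3]
    return o+r*((z-o[2])/r[:,2])[:,None]
def cloud(n,depth,C=None):
    K,D,E=C or cal(n); v,u=np.mgrid[:480,:640]
    p=cv2.undistortPoints(np.stack([u,v],-1).reshape(-1,1,2).astype(float),K,D).reshape(-1,2)
    P=np.c_[p,np.ones(len(p))]*depth.reshape(-1,1)
    return (P@E[:3,:3].T+E[:3,3]).reshape(480,640,3)
E
python3 - <<'E'
from h import *
s=sensors.observe(); print({k:np.round(v,3).tolist() for k,v in s.items()})
for n in ("top","scene"):
    C=cal(n); im,d=cams.get_image(n); cv2.imwrite(f"pics/{n}0.png",im); np.savez(f"{n}0.npz",im=im,d=d)
    print(n,np.round(C[0],1).tolist(),C[1],np.round(C[2],3).tolist(),(d>0).mean())
E
```

```text
pics
{'time_s': 0.0, 'q': [58.595, 21.841, 74.387, -0.0, 83.858, -12.335], 'qvel': [0.031, 0.075, -0.038, 0.08, -0.094, -0.144], 'joint_efforts': [0.0, -44.845, -23.128, -0.0, 0.005, 0.0], 'position': [0.18, 0.52, 0.231], 'tool_rot': [[-0.001, 0.327, 0.945], [-0.001, 0.945, -0.327], [-1.0, -0.001, -0.0]], 'ft_force': [0.027, -0.01, -0.376], 'wrist_torque': [0.018, 0.003, 0.022], 'grip_width': 0.085}
top [[437.8, 0.0, 316.6], [0.0, 437.8, 227.8], [0.0, 0.0, 1.0]] [-0.01890056  0.          0.          0.          0.        ] [[0.014, -0.996, 0.086, 0.51], [-1.0, -0.016, -0.026, 0.122], [0.027, -0.085, -0.996, 0.875], [0.0, 0.0, 0.0, 1.0]] 0.9960123697916666
scene [[483.7, 0.0, 322.5], [0.0, 483.7, 236.6], [0.0, 0.0, 1.0]] [-0.00170426  0.          0.          0.          0.        ] [[-0.206, 0.789, -0.579, 1.21], [0.979, 0.162, -0.127, 0.249], [-0.006, -0.593, -0.805, 0.89], [0.0, 0.0, 0.0, 1.0]] 0.99619140625
```

View pics/top0.png

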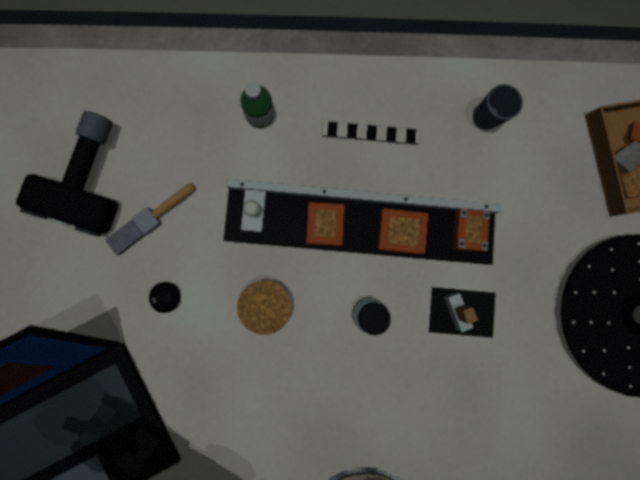

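View pics/scene0.png

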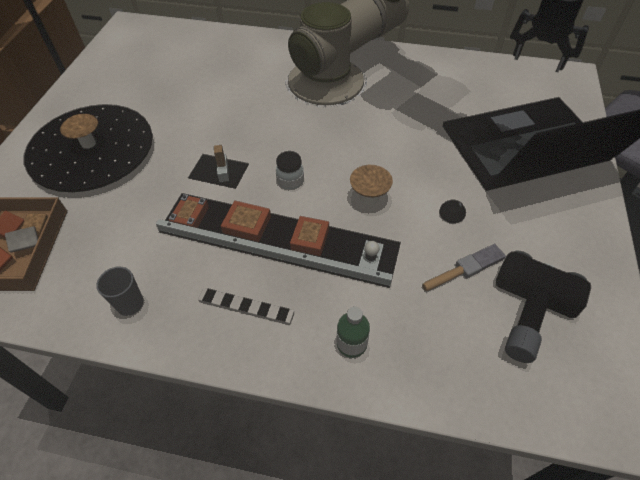

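The top view shows the clipped tile at (473,230), `tile_long` at (404,231), `tile_short` at (325,223), the ball block at (252,210), and the spacer (turned) on its mat at (462,312). The long tile is the nearer one.

```bash
cat > m.py <<'E'
from h import *
def rects(n,mask,z,C,amin=200,box=None):
    out=[]
    for c in cv2.findContours(mask.astype(np.uint8),0,1)[0]:
        if cv2.contourArea(c)<amin: continue
        P=onplane(n,c.reshape(-1,2),z,C)[:,:2]
        (x,y),(w,h),a=cv2.minAreaRect((P*1000).astype(np.float32))
        out.append((round(x,1),round(y,1),round(w,1),round(h,1),round(a,1)))
    return out
E
python3 - <<'E'
from m import *
C=cal("top"); f=np.load("top0.npz"); im,d=f["im"],f["d"]
hsv=cv2.cvtColor(im,cv2.COLOR_BGR2HSV); v,u=np.mgrid[:480,:640]
P=cloud("top",d,C)
tile=(hsv[...,1]>110)&(hsv[...,2]>50)&((hsv[...,0]<22)|(hsv[...,0]>170))&(v>180)&(v<270)&(u>280)&(u<500)
tile=cv2.morphologyEx(tile.astype(np.uint8),3,np.ones((7,7)))
print("tiles",rects("top",tile,.038,C))
mat=(hsv[...,2]<60)&(v>280)&(v<345)&(u>420)&(u<505)
mat=cv2.morphologyEx(mat.astype(np.uint8),3,np.ones((25,25)))
print("mat",rects("top",mat,.003,C))
reg=(v>270)&(v<350)&(u>415)&(u<510)
for lo,hi in((.02,.045),(.06,.1)):
    m=reg&(P[...,2]>lo)&(P[...,2]<hi); q=P[m]
    print("spacer",lo,m.sum(),q.mean(0).round(4),[ [round(t,1) for t in b] if not np.isscalar(b) else round(b,1) for b in cv2.minAreaRect((q[:,:2]*1000).astype(np.float32))])
bar=reg&(hsv[...,2]>70)&(hsv[...,1]<60); print("bar",rects("top",bar,.03,C,50))
# fence ends
m=(P[...,2]>.025)&(P[...,2]<.045)&(v>175)&(v<215)&(u>220)&(u<505)&(hsv[...,1]<70)&(hsv[...,2]>70)
q=P[m]; print("fence",m.sum(),np.polyfit(q[:,1],q[:,0],1),q[:,1].min(),q[:,1].max(), np.median(P[tile>0][:,2]))
print("tiles hi",rects("top",tile,np.median(P[tile>0][:,2]),C))
cv2.imwrite("pics/c.png",cv2.resize(im[175:345,215:515],None,fx=2.6,fy=2.6,interpolation=2))
E
```

```text
tiles [(583.4, -202.8, 60.5, 78.4, 85.7), (578.9, -66.8, 90.2, 80.4, 84.9), (590.7, 84.4, 70.2, 80.5, 87.8)]
mat [(421.6, -192.1, 128.1, 88.0, 85.6)]
spacer 0.02 371 [ 0.4265 -0.1735  0.0327] [[424.3, -178.2], [70.4, 25.1], 21.3]
spacer 0.06 232 [ 0.4248 -0.1758  0.0796] [[424.3, -178.2], [26.5, 20.9], 22.2]
bar [(428.8, -184.6, 149.6, 184.6, 0.3)]
fence 2253 [0.0752838  0.64718286] -0.2625183431402544 0.27692976246564416 0.03899369600353486
tiles hi [(583.3, -202.4, 60.4, 78.3, 85.7), (578.9, -66.6, 90.1, 80.3, 84.9), (590.6, 84.4, 70.2, 80.4, 87.8)]
```

View pics/c.png

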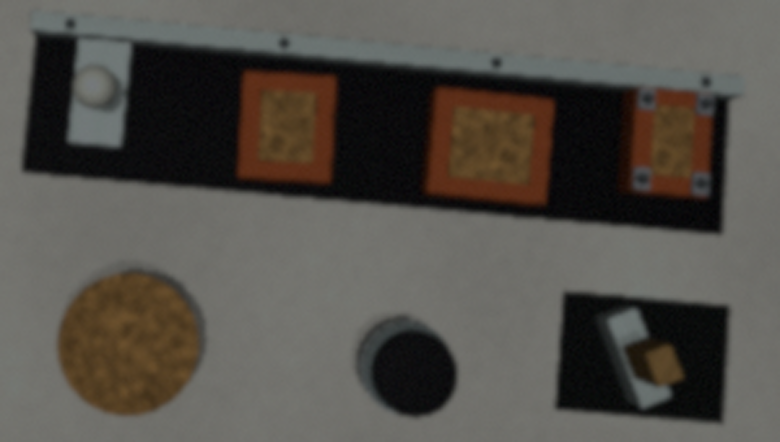

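```bash
cat > go.py <<'E'
# go.py bx by z yaw: shift & turn (tool axes) to a place in the clipped tile's frame (mm; x to fence, y along row), yaw deg of jaw axis off row direction
from h import *
import sys
from scipy.spatial.transform import Rotation as R
import os,json
O=np.array([583.3,-202.6]); TH=-4.3
if os.path.exists("o.json"): O,TH=json.load(open("o.json")); O=np.array(O)
c,s_=np.cos(np.radians(TH)),np.sin(np.radians(TH)); B=np.array([[c,-s_],[s_,c]])
def where(s=None):
    s=s or sensors.observe(); p=np.array(s["position"])*1000; T=np.array(s["tool_rot"])
    b=B.T@(p[:2]-O); return b,p[2],T,s
if __name__=="__main__":
    a=[float(t) for t in sys.argv[1:]]; b,z,T,s=where()
    print("t",round(s["time_s"],2),"at",b.round(1),round(z,1),"yaw",round(np.degrees(np.arctan2(T[1,1],T[0,1]))-90-TH,2),"F_board",(B.T@np.array(s["ft_force"])[:2]).round(1),round(s["ft_force"][2],1),"w",round(s["grip_width"]*1000,1))
    if a:
        w=np.r_[O+B@np.array(a[:2]),a[2]]; g=np.radians(90+TH+a[3])
        Y=np.array([np.cos(g),np.sin(g),0]); X=np.array([0,0,-1.]); D=np.c_[X,Y,np.cross(X,Y)]
        print("shift",(T.T@(w-np.array(s["position"])*1000)).round(1),"turn",R.from_matrix(T.T@D).as_rotvec().round(3))
E
python3 go.py -74 286.8 110 0
python3 -m crank '{"hand":[0,0,60,120,120],"translation":[[0,-0.025,0.04],[0,-0.05,0.08],[0,-0.075,0.12],[0,-0.1,0.16],[0,-0.125,0.2]],"dr":[[-0.1,0,0],[-0.2,0,0],[-0.258,0,0],[-0.258,0,0],[-0.258,0,0]]}' 40
python3 go.py -74 286.8 110 0; python3 go.py -74 286.8 18 0
```

```text
t 0.1 at [-456.8  689.9] 230.8 yaw -14.77 F_board [-0.1  0.3] -0.2 w 85.5
shift [ 121.  -292.1  472.9] turn [-0.258 -0.     0.001]
time_s: 0.6
position: [0.3285, 0.3347, 0.2312]
tool_rot: [[-0.0, 0.074, 0.997], [-0.0, 0.997, -0.074], [-1.0, -0.0, -0.0]]
ft_force: [0.8, 0.4, 0.2]
grip_width: 0.0453
t 0.6 at [-294.3  516.7] 231.2 yaw 0.04 F_board [0.7 0.5] 0.2 w 45.3
shift [ 121.1 -230.   220.2] turn [ 0.001 -0.     0.   ]
t 0.6 at [-294.3  516.7] 231.2 yaw 0.04 F_board [0.7 0.5] 0.2 w 45.3
shift [ 213.1 -230.   220.3] turn [ 0.001 -0.     0.   ]
```

```bash

python3 -m crank '{"hand":[120,120,120,120,120],"translation":[[0,-0.033,0.03],[0.0,-0.066,0.06],[0.0,-0.1,0.09],[0.0,-0.133,0.12],[0.0,-0.166,0.155]],"dr":[[0,0,0],[0,0,0],[0,0,0],[0,0,0],[0,0,0]]}' >/dev/null
python3 -m crank '{"hand":[120,120,120,120,120],"translation":[[0,-0.033,0.033],[0.02,-0.064,0.065],[0.065,-0.064,0.065],[0.1,-0.064,0.065],[0.1,-0.064,0.065]],"dr":[[0,0,0],[0,0,0],[0,0,0],[0,0,0],[0,0,0]]}' >/dev/null
python3 go.py -74 286.8 18 0
python3 - <<'E'
from h import *
C=cal("wrist"); im,d=cams.get_image("wrist"); cv2.imwrite("pics/w1.png",im); np.savez("w1.npz",im=im,d=d)
print(C[2].round(3).tolist())
E
```

```text
t 1.6 at [-77.4 287.9] 127.2 yaw -0.03 F_board [-0.  -0.1] -0.4 w 45.6
shift [109.1  -1.1   4.4] turn [-0.   -0.01  0.  ]
[[0.074, 0.956, 0.285, 0.452], [0.997, -0.071, -0.021, 0.096], [0.0, 0.286, -0.958, 0.27], [0.0, 0.0, 0.0, 1.0]]
```

View pics/w1.png

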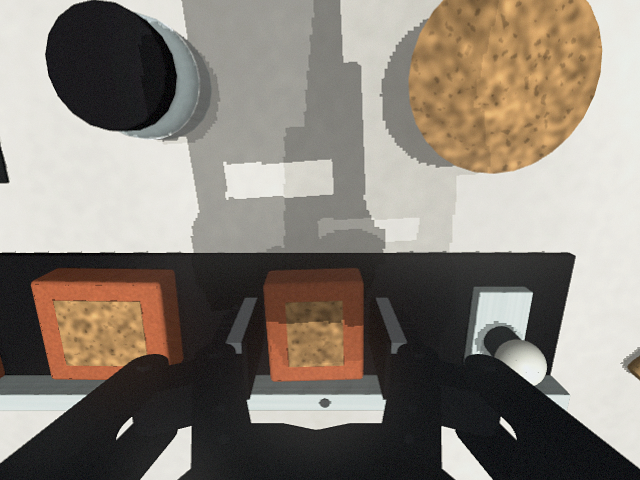

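The wrist view shows the half-open fingers (u≈245 and 395) straddling the short tile's centre (313,325). The dish and jar (upper half) are clear of the descent.

```bash

python3 -m crank '{"hand":[120,120,120,120,120],"translation":[[0.04,0,0],[0.08,0,0],[0.108,0,0],[0.108,0,0.003],[0.108,0,0.005]],"dr":[[0,0,0],[0,0,0],[0,0,0],[0,0,0],[0,0,0]]}' |tail -2
python3 go.py
python3 -m crank '{"hand":[120,120,120,120,120],"translation":[[0,0,0.004],[0,0,0.008],[0,0,0.011],[0,0,0.014],[0,0,0.017]],"dr":[[0,0,0],[0,0,0],[0,0,0],[0,0,0],[0,0,0]]}' >/dev/null; python3 go.py
python3 -m crank '{"hand":[120,120,120],"translation":[[0,0,0.0015],[0,0,0.003],[0,0,0.003]],"dr":[[0,0,0],[0,0,0],[0,0,0]]}' >/dev/null; python3 go.py
```

```text
ft_force: [-0.0, -0.6, 0.4]
grip_width: 0.0454
t 2.15 at [-68.4 288.6] 25.5 yaw 0.04 F_board [ 0.  -0.6] 0.4 w 45.4
t 2.65 at [-53.3 288.5] 25.1 yaw 0.03 F_board [-6.4  1.1] 5.1 w 45.4
t 2.95 at [-51.3 288.4] 25.0 yaw 0.03 F_board [-10.1  -1. ] 8.3 w 45.4
```

```bash

for i in 1 2; do python3 -m crank '{"hand":[120,120],"translation":[[0,0,0.001],[0,0,0.0015]],"dr":[[0,0,0],[0,0,0]]}' >/dev/null; python3 go.py; done
```

```text
t 3.15 at [-51.2 288.5] 25.0 yaw 0.05 F_board [-17.1  -1.1] 12.5 w 45.2
t 3.35 at [-51.2 288.5] 24.9 yaw 0.06 F_board [-22.7  -1.6] 17.6 w 45.0
```

```bash

python3 -m crank '{"hand":[120,120,120,120,120],"translation":[[0,0,-0.015],[0,-0.03,-0.032],[0,-0.075,-0.032],[0,-0.115,-0.032],[0,-0.153,-0.032]],"dr":[[0,0,0],[0,0,0],[0,0,0],[0,0,0],[0,0,0]]}' >/dev/null; python3 go.py
python3 -m crank '{"hand":[120,120,120,120,120],"translation":[[0,0,0.006],[0,0,0.012],[0,0,0.017],[0,0,0.022],[0,0,0.026]],"dr":[[0,0,0],[0,0,0],[0,0,0],[0,0,0],[0,0,0]]}' >/dev/null; python3 go.py
python3 -m crank '{"hand":[120,120,120],"translation":[[0,0,0.0015],[0,0,0.003],[0,0,0.004]],"dr":[[0,0,0],[0,0,0],[0,0,0]]}' >/dev/null; python3 go.py
```

```text
t 3.85 at [-77.9 133.3] 25.1 yaw 0.02 F_board [ 0.  -1.1] 0.9 w 45.0
t 4.35 at [-53.9 136.9] 23.9 yaw 0.15 F_board [-8.6 -1.2] 6.9 w 45.1
t 4.65 at [-51.3 137.1] 23.8 yaw 0.17 F_board [-15.7  -1.9] 12.4 w 45.5
```

```bash

python3 -m crank '{"hand":[120,120],"translation":[[0,0,0.001],[0,0,0.0015]],"dr":[[0,0,0],[0,0,0]]}' >/dev/null; python3 go.py
python3 -m crank '{"hand":[120,80,30,20,20],"translation":[[0,0,-0.015],[-0.03,-0.015,-0.03],[-0.07,-0.03,-0.045],[-0.105,-0.06,-0.065],[-0.12,-0.095,-0.09]],"dr":[[0,0,0],[0,0,0],[-0.12,0,0],[-0.25,0,0],[-0.38,0,0]]}' >/dev/null; python3 go.py -160.4 12.4 125 25.8
```

```text
t 4.85 at [-51.3 137.1] 23.8 yaw 0.18 F_board [-20.8  -3.5] 16.6 w 45.0
t 5.35 at [-136.1   40.8] 146.8 yaw 22.29 F_board [-0.4 -1. ] -0.1 w 78.8
shift [ 21.8 -16.9 -33.4] turn [-0.061  0.004  0.005]
```

```bash

python3 -m crank '{"hand":[20,20,20,20],"translation":[[0,-0.012,-0.02],[0.01,-0.017,-0.033],[0.01,-0.017,-0.033],[0.01,-0.017,-0.033]],"dr":[[-0.06,0,0],[-0.06,0,0],[-0.06,0,0],[-0.06,0,0]]}' >/dev/null; python3 go.py -160.4 12.4 46 25.8
python3 - <<'E'
from h import *
C=cal("wrist"); im,d=cams.get_image("wrist"); cv2.imwrite("pics/w2.png",im); np.savez("w2.npz",im=im,d=d)
P=cloud("wrist",d,C); hsv=cv2.cvtColor(im,cv2.COLOR_BGR2HSV)
K=np.hypot(P[...,0]-.4243,P[...,1]+.1782)<.05
for lo,hi in((.028,.037),(.072,.092)):
    m=K&(P[...,2]>lo)&(P[...,2]<hi); q=P[m]
    if len(q)>10: print(lo,len(q),np.median(q[:,2]),cv2.minAreaRect((q[:,:2]*1000).astype(np.float32)))
E
```

```text
t 5.75 at [-161.    13.3] 133.7 yaw 25.23 F_board [-0.5 -0.3] 0.3 w 78.7
shift [87.7 -1.   0.1] turn [-0.01   0.001  0.   ]
0.028 1279 0.03296094885276585 ((420.4612731933594, -177.8974151611328), (70.3365249633789, 23.49114418029785), 21.672500610351562)
0.072 1621 0.08272172898611516 ((419.9888916015625, -177.77430725097656), (26.049240112304688, 20.10309600830078), 21.336933135986328)
```

View pics/w2.png

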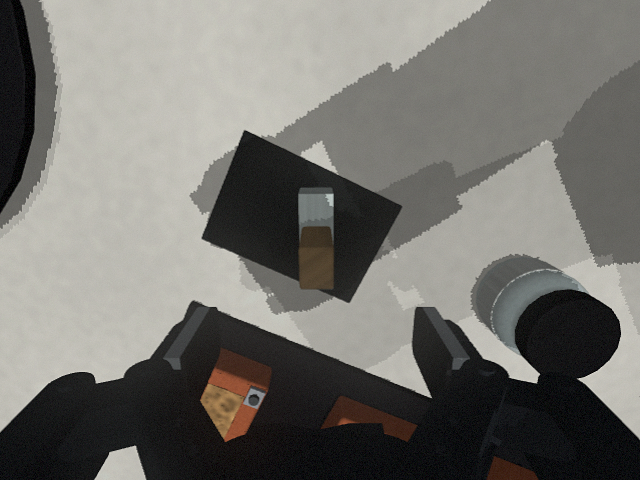

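The wrist view shows the spacer (bar at 316,205, grip at 316,260) midway between the fingers, long side in line, with the jar off to the right (545,310). I descend and grip.

```bash

python3 -m crank '{"hand":[90,90,90,90,90],"translation":[[0.03,-0.001,-0.001],[0.06,-0.001,-0.001],[0.087,-0.001,-0.001],[0.087,-0.001,-0.001],[0.087,-0.001,-0.001]],"dr":[[-0.01,0,0],[-0.01,0,0],[-0.01,0,0],[-0.01,0,0],[-0.01,0,0]]}' >/dev/null; python3 go.py
python3 -m crank '{"hand":[150,200,255,255,255],"translation":[[0,0,0],[0,0,0],[0,0,0],[0,0,0],[0,0,0]],"dr":[[0,0,0],[0,0,0],[0,0,0],[0,0,0],[0,0,0]]}' 40 >/dev/null; python3 go.py
python3 -m crank '{"hand":[255,255,255,255,255],"translation":[[-0.02,0,0],[-0.05,0,0],[-0.075,0,0],[-0.075,0,0],[-0.075,0,0]],"dr":[[0,0,0],[0,0,0],[0,0,0],[0,0,0],[0,0,0]]}' 40 >/dev/null; python3 go.py -5 43.5 122 0
```

```text
t 6.3 at [-161.4   11.5] 46.9 yaw 25.83 F_board [ 0.1 -0.1] 0.2 w 55.0
t 6.8 at [-161.8   11. ] 47.1 yaw 25.75 F_board [-0.6  2. ] 8.5 w 19.5
t 7.3 at [-162.4   11.2] 121.1 yaw 25.75 F_board [-1.1 -0.5] -1.7 w 19.9
shift [ -0.9 -39.3 155.8] turn [0.449 0.    0.   ]
```

```bash

python3 -m crank '{"hand":[255,255,255,255,255],"translation":[[0,-0.006,0.03],[0,-0.012,0.06],[0,-0.02,0.095],[0,-0.027,0.13],[0,-0.034,0.156]],"dr":[[0.09,0,0],[0.18,0,0],[0.27,0,0],[0.36,0,0],[0.449,0,0]]}' >/dev/null; python3 go.py
python3 -m crank '{"hand":[255,255,255],"translation":[[0,0,0],[0,0,0],[0,0,0]],"dr":[[0,0,0],[0,0,0],[0,0,0]]}' >/dev/null; python3 go.py -5 52 53 0
python3 - <<'E'
from h import *
from go import O,B
C=cal("wrist"); im,d=cams.get_image("wrist"); cv2.imwrite("pics/w3.png",im); np.savez("w3.npz",im=im,d=d)
P=cloud("wrist",d,C); Q=(P[...,:2]*1000-O)@B
m=(P[...,2]>.034)&(P[...,2]<.043)&(np.abs(Q[...,0])<45)&(Q[...,1]>-40)&(Q[...,1]<200)
hsv=cv2.cvtColor(im,cv2.COLOR_BGR2HSV); m&=(hsv[...,1]>90)
for c in cv2.findContours(m.astype(np.uint8),0,1)[0]:
    if cv2.contourArea(c)>300:
        q=Q[c[:,0,1],c[:,0,0]]; print(cv2.minAreaRect(q.astype(np.float32)), np.percentile(q,[2,98],axis=0).round(1))
E
```

```text
t 7.8 at [-5.9 49.3] 119.2 yaw -0.15 F_board [-1.1  0.1] -1.6 w 19.7
t 8.1 at [-8.  48.3] 120.3 yaw 0.06 F_board [-1.1 -0.1] -2.0 w 19.5
shift [67.3  3.7  3.2] turn [ 0.001 -0.002 -0.001]
((-3.186626434326172, 137.81967163085938), (79.30374908447266, 90.56214904785156), 0.19144907593727112) [[-42.7  92.7]
 [ 35.6 182.5]]
((-3.1526718139648438, -0.43499183654785156), (78.59710693359375, 59.8521728515625), 0.014831209555268288) [[-42.4 -29.7]
 [ 35.7  29.4]]
```

View pics/w3.png

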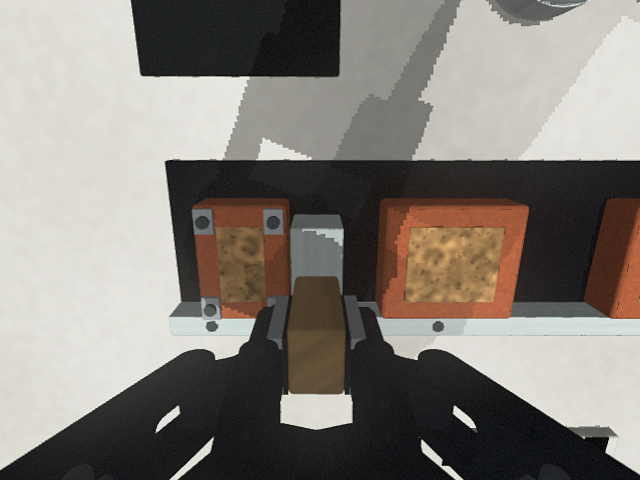

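The wrist view agrees: clipped tile (243,260) and long tile (455,258) are equally deep against the fence and square. The held spacer (317,245) is over the gap. Lower it, then slide it gently up to the clipped tile.

```bash

python3 -m crank '{"hand":[255,255,255,255,255],"translation":[[0.03,0,0.003],[0.055,0,0.003],[0.062,0,0.003],[0.066,0,0.003],[0.066,0,0.003]],"dr":[[0,0,0],[0,0,0],[0,0,0],[0,0,0],[0,0,0]]}' >/dev/null; python3 go.py
python3 -m crank '{"hand":[255,255,255],"translation":[[0.001,-0.0015,0],[0.001,-0.003,0],[0.001,-0.0045,0]],"dr":[[0,0,0],[0,0,0],[0,0,0]]}' >/dev/null; python3 go.py
python3 -m crank '{"hand":[255,255],"translation":[[0,-0.001,0],[0,-0.0015,0]],"dr":[[0,0,0],[0,0,0]]}' >/dev/null; python3 go.py
```

```text
t 8.65 at [-3.8 48. ] 55.8 yaw 0.03 F_board [0.2 0.4] -0.8 w 19.7
t 8.95 at [-3.7 43.5] 54.9 yaw 0.04 F_board [0.2 0.5] -1.9 w 19.6
t 9.15 at [-3.9 42.1] 54.4 yaw 0.03 F_board [-0.6  0.7] -1.8 w 19.2
```

```bash

python3 -m crank '{"hand":[255,255,255],"translation":[[0.001,0,0],[0.002,0,0],[0.0025,0,0]],"dr":[[0,0,0],[0,0,0],[0,0,0]]}' >/dev/null; python3 go.py
python3 -m crank '{"hand":[255,255],"translation":[[0.0005,-0.0005,0],[0.0005,-0.001,0]],"dr":[[0,0,0],[0,0,0]]}' >/dev/null; python3 go.py
```

```text
t 9.45 at [-3.9 42.3] 52.2 yaw 0.04 F_board [-3.   0.5] 7.2 w 19.5
t 9.65 at [-3.9 42.1] 52.2 yaw 0.04 F_board [-2.3  4.6] 7.4 w 19.7
```

```bash

python3 -m crank '{"hand":[200,150,100,90,90],"translation":[[0,0,0],[0,0,0],[0,0,0],[0,0,0],[-0.02,0,0]],"dr":[[0,0,0],[0,0,0],[0,0,0],[0,0,0],[0,0,0]]}' >/dev/null; python3 go.py
python3 -m crank '{"hand":[90,120,150,150,150],"translation":[[-0.04,0,0],[-0.08,0,0],[-0.08,0.03,0],[-0.08,0.07,0],[-0.08,0.11,0]],"dr":[[0,0,0],[0,0,0],[0.14,0,0],[0.28,0,0],[0.42,0,0]]}' >/dev/null; python3 go.py -3 207 22 -90
python3 -c "
from rig import sensors; print([round(a) for a in sensors.observe()['q']])"
```

```text
t 10.15 at [-5.1 41.7] 69.1 yaw 0.03 F_board [0.8 0.6] -0.1 w 55.3
t 10.65 at [ -4.1 152.1] 151.4 yaw -24.44 F_board [1. 0.] -0.5 w 35.2
shift [129.4  50.4 -21.8] turn [ 1.144  0.    -0.   ]
[-16, 30, 75, 0, 76, -78]
```

```bash

python3 -m crank '{"hand":[150,150,150,150,150],"translation":[[0,0.012,-0.005],[0,0.025,-0.01],[0,0.038,-0.015],[0,0.05,-0.022],[0,0.05,-0.022]],"dr":[[0.145,0,0],[0.29,0,0],[0.435,0,0],[0.58,0,0],[0.725,0,0]]}' >/dev/null
python3 -m crank '{"hand":[150,150,150,150,150],"translation":[[0,0,0],[0,0,0],[0,0,0],[0,0,0],[0,0,0]],"dr":[[0.145,0,0],[0.29,0,0],[0.419,0,0],[0.419,0,0],[0.419,0,0]]}' >/dev/null; python3 go.py -3 207 22 -90
python3 - <<'E'
from h import *
im,d=cams.get_image("wrist"); cv2.imwrite("pics/w4.png",im)
E
```

```text
t 11.65 at [ -3.7 205.9] 151.1 yaw -89.38 F_board [-0.4 -0.1] 0.7 w 35.2
shift [129.1   0.8  -1.1] turn [0.011 0.    0.   ]
```

View pics/w4.png

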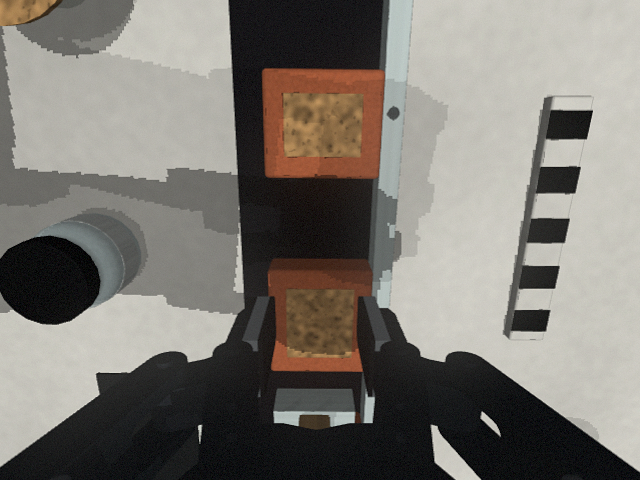

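View: short tile at (322,122), long tile at (320,315), spacer standing beyond it (315,405). The fingers span the tile inside the fence line. Lower into the gap and push the long tile to the spacer.

```bash

python3 -m crank '{"hand":[150,150,150,150,150],"translation":[[0.04,0,0],[0.08,0,0],[0.11,0,0],[0.128,0,0],[0.128,0,0]],"dr":[[0.005,0,0],[0.011,0,0],[0.011,0,0],[0.011,0,0],[0.011,0,0]]}' >/dev/null; python3 go.py
python3 -m crank '{"hand":[150,150,150,150,150],"translation":[[0,0,0.006],[0,0,0.012],[0,0,0.018],[0,0,0.024],[0,0,0.03]],"dr":[[0,0,0],[0,0,0],[0,0,0],[0,0,0],[0,0,0]]}' >/dev/null; python3 go.py
python3 -m crank '{"hand":[150,150,150,150,150],"translation":[[0,0,0.004],[0,0,0.008],[0,0,0.012],[0,0,0.015],[0,0,0.0165]],"dr":[[0,0,0],[0,0,0],[0,0,0],[0,0,0],[0,0,0]]}' >/dev/null; python3 go.py
```

```text
t 12.2 at [ -5.1 206. ] 20.8 yaw -90.1 F_board [-0.7 -0.7] 0.2 w 35.0
t 12.7 at [ -3.3 176.1] 24.6 yaw -90.2 F_board [0.3 7.4] 3.0 w 34.9
t 13.2 at [ -3.4 159.6] 24.7 yaw -90.21 F_board [0.9 7.3] 3.0 w 35.3
```

```bash

for i in 1 2; do python3 -m crank '{"hand":[150,150],"translation":[[0,0,0.001],[0,0,0.002]],"dr":[[0,0,0],[0,0,0]]}' >/dev/null; python3 go.py; done
for i in 1 2; do python3 -m crank '{"hand":[150,150],"translation":[[0,0,0.0005],[0,0,0.001]],"dr":[[0,0,0],[0,0,0]]}' >/dev/null; python3 go.py; done
```

```text
t 13.4 at [ -3.4 157.8] 24.6 yaw -90.2 F_board [0.8 6. ] 3.0 w 35.2
t 13.6 at [ -3.4 155.8] 24.6 yaw -90.2 F_board [0.1 5.3] 3.7 w 35.5
t 13.8 at [ -3.4 154.9] 24.7 yaw -90.2 F_board [-0.1  8.1] 3.9 w 35.2
t 14.0 at [ -3.4 154.4] 24.7 yaw -90.2 F_board [ 1.1 11.6] 2.9 w 34.9
```

```bash

python3 -m crank '{"hand":[150,150,150],"translation":[[0,0,0.0005],[0,0,0.001],[0,0,0.001]],"dr":[[0,0,0],[0,0,0],[0,0,0]]}' >/dev/null; python3 go.py
python3 -m crank '{"hand":[150,150,150,150,150],"translation":[[0,0,-0.004],[0,0,-0.015],[-0.03,0,-0.02],[-0.08,0,-0.02],[-0.125,0,-0.02]],"dr":[[0,0,0],[0,0,0],[0,0,0],[0,0,0],[0,0,0]]}' >/dev/null; python3 go.py -8 42 130 0
cat > chk.py <<'E'
from h import *
from go import O,B
import sys
n=sys.argv[1]
C=cal(n); im,d=cams.get_image(n); cv2.imwrite(f"pics/{sys.argv[2]}.png",im)
P=cloud(n,d,C); Q=(P[...,:2]*1000-O)@B
hsv=cv2.cvtColor(im,cv2.COLOR_BGR2HSV)
def rep(t,m,amin):
    for c in cv2.findContours(m.astype(np.uint8),0,1)[0]:
        if cv2.contourArea(c)>amin:
            q=Q[c[:,0,1],c[:,0,0]]; r=cv2.minAreaRect(q.astype(np.float32)); print(t,np.round(r[0],1),np.round(r[1],1),round(r[2],2))
reg=(np.abs(Q[...,0])<50)&(Q[...,1]>-40)&(Q[...,1]<350)
m=reg&(P[...,2]>.034)&(P[...,2]<.043)
rep("tile",cv2.morphologyEx((m&(hsv[...,1]>90)&(hsv[...,0]<22)).astype(np.uint8),3,np.ones((5,5))),250)
rep("bar",reg&(Q[...,0]<38)&(P[...,2]>.033)&(P[...,2]<.045)&(hsv[...,1]<60)&(Q[...,1]>31),60)
rep("grip",reg&(P[...,2]>.08)&(P[...,2]<.096),40)
E
python3 chk.py top t5
```

```text
t 14.3 at [ -3.5 154.3] 24.7 yaw -90.2 F_board [ 0.7 15.4] 4.3 w 34.9
t 14.8 at [ -4.1 172.7] 150.3 yaw -90.19 F_board [1.4 0.2] -0.0 w 35.4
shift [ 20.4  -3.5 130.7] turn [-1.574  0.     0.   ]
tile [-22.5  84.3] [59.5 33.1] 89.91
tile [-28.9 286. ] [136.7  70. ] 0.18
bar [-22.5  42.5] [23.  29.1] 86.52
```

```bash

python3 -m crank '{"hand":[150,120,90,90,90],"translation":[[0,0,0.025],[0,0,0.05],[0,0,0.075],[0,0,0.1],[0,-0.003,0.13]],"dr":[[-0.145,0,0],[-0.29,0,0],[-0.435,0,0],[-0.58,0,0],[-0.725,0,0]]}' >/dev/null
python3 -m crank '{"hand":[90,90,90,90,90],"translation":[[0,0,0],[0,0,0],[0,0,0],[0,0,0],[0,0,0]],"dr":[[-0.145,0,0],[-0.29,0,0],[-0.435,0,0],[-0.58,0,0],[-0.725,0,0]]}' >/dev/null
python3 -m crank '{"hand":[90,90,90],"translation":[[0,0,0],[0,0,0],[0,0,0]],"dr":[[-0.122,0,0],[-0.122,0,0],[-0.122,0,0]]}' >/dev/null
python3 go.py -8 42 53 0; python3 chk.py wrist w5
```

```text
t 16.15 at [-7.3 42.5] 148.3 yaw -0.32 F_board [-0.  0.] -0.1 w 55.1
shift [95.3 -0.5 -0.7] turn [-0.006  0.     0.   ]
tile [-23.9   6.6] [121.2  73.9] 0.4
tile [-49.9 179.8] [271.6  76.1] 60.05
tile [-24.6  93.7] [101.3 120. ] 89.9
bar [-23.4  42.4] [35.4 22.6] 0.35
grip [-6.1 41.4] [19.8 26.3] 89.89
```

View pics/w5.png

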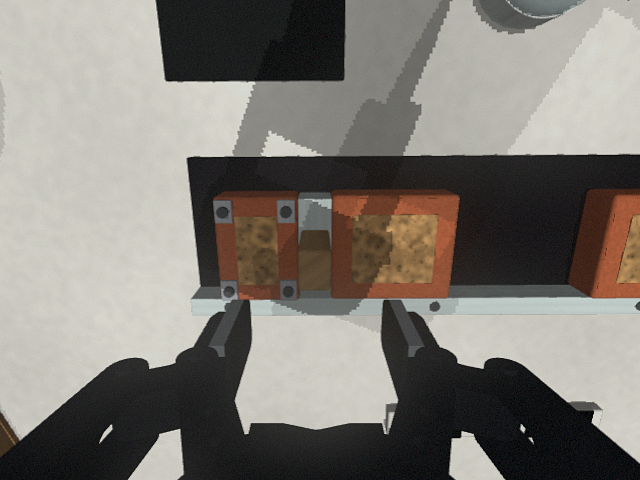

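The view shows the spacer snug between the clipped tile (257,250) and the long tile (395,245), all square to the fence. Next I grip the spacer again and step it over.

```bash
sed -i 's/rep("tile".*/rep("tile",m\&(hsv[...,1]>90)\&(hsv[...,0]<22),300)/' chk.py
python3 -m crank '{"hand":[90,90,90,90,90],"translation":[[0.035,0,0.002],[0.07,0,0.003],[0.09,0,0.003],[0.095,0,0.003],[0.095,0,0.003]],"dr":[[-0.006,0,0],[-0.006,0,0],[-0.006,0,0],[-0.006,0,0],[-0.006,0,0]]}' >/dev/null; python3 go.py
python3 -m crank '{"hand":[130,160,190,220,255],"translation":[[0,0,0],[0,0,0],[0,0,0],[0,0,0],[0,0,0]],"dr":[[0,0,0],[0,0,0],[0,0,0],[0,0,0],[0,0,0]]}' 30 >/dev/null; python3 go.py
python3 -m crank '{"hand":[255,255,255,255,255],"translation":[[0,0,0],[-0.005,0,0],[-0.012,0,0],[-0.022,0,0],[-0.035,0,0]],"dr":[[0,0,0],[0,0,0],[0,0,0],[0,0,0],[0,0,0]]}' >/dev/null; python3 go.py
python3 -m crank '{"hand":[255,255,255,255,255],"translation":[[-0.03,0,0],[-0.035,0.035,0],[-0.035,0.075,0],[-0.035,0.115,0],[-0.035,0.12,0]],"dr":[[0,0,0],[0,0,0],[0,0,0],[0,0,0],[0,0,0]]}' >/dev/null; python3 go.py -4 165 60 0; python3 chk.py wrist w6
```

```text
t 16.7 at [-4.3 42.4] 53.2 yaw 0.14 F_board [-0.6  1.1] 0.7 w 55.0
t 17.2 at [-3.9 42. ] 54.3 yaw 0.2 F_board [-0.6 -1.6] 6.8 w 19.7
t 17.7 at [-4.6 42.5] 88.8 yaw 0.2 F_board [-0.3 -0.2] -2.2 w 19.5
t 18.2 at [ -5.3 166.9] 124.5 yaw 0.45 F_board [-0. -1.] -0.8 w 19.9
shift [64.5 -2.   1.2] turn [ 0.008  0.    -0.002]
tile [ -3. 286.] [70.7 79.4] 89.99
tile [-3.5 99.2] [89.8 79.5] 89.98
tile [-2.8  0.2] [79.  60.8] 0.19
grip [-41.9 166.6] [ 1.1 23.9] 0.43
```

```bash

python3 -m crank '{"hand":[255,255,255,255,255],"translation":[[0.03,-0.003,0.001],[0.05,-0.006,0.001],[0.064,-0.008,0.001],[0.068,-0.009,0.001],[0.068,-0.009,0.001]],"dr":[[0.008,0,0],[0.008,0,0],[0.008,0,0],[0.008,0,0],[0.008,0,0]]}' >/dev/null; python3 go.py -4 157 53.5 0
```

```text
t 18.75 at [ -4.  153.4] 55.0 yaw -0.31 F_board [-0.9  3.3] -3.3 w 19.8
shift [1.5 3.6 0. ] turn [-0.005 -0.001 -0.002]
```

```bash

python3 -m crank '{"hand":[255,255,255,255],"translation":[[0,0.003,0],[0,0.006,0],[0,0.006,0],[0,0.006,0]],"dr":[[0,0,0],[0,0,0],[0,0,0],[0,0,0]]}' >/dev/null; python3 go.py; python3 chk.py wrist w7
```

```text
t 19.15 at [ -3.6 159.3] 55.5 yaw -0.24 F_board [0.4 0. ] -1.7 w 19.2
tile [-2.8 14. ] [33.7 79.5] 89.12
tile [ -2.9 285.5] [80.1 70.7] 0.33
tile [-3.7 96.6] [89.9 79.3] 89.71
bar [-24.  159.3] [24.3 33.5] 89.1
grip [ -5.7 159.5] [26.6 46.9] 0.46
```

View pics/w7.png

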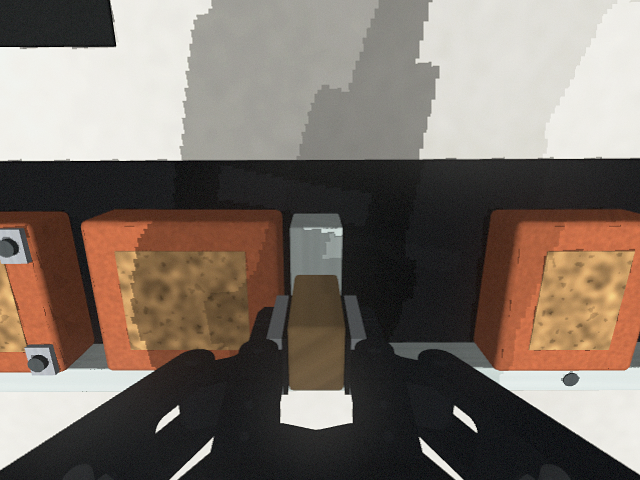

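The long tile got pushed about 2.5 mm (now y≈96.6). The reported pose had overshot when I planned the descent. In view: the first gap (u≈75–90) is narrower, and the spacer (317,250) stands clear. Set the spacer down here, then push the long tile back with one finger in the first gap, the jaws straddling the clipped tile.

```bash

python3 -m crank '{"hand":[255,255,255,255],"translation":[[0.001,0,0],[0.002,0,0],[0.0025,0,0],[0.0025,0,0]],"dr":[[0,0,0],[0.004,0,0],[0.004,0,0],[0.004,0,0]]}' >/dev/null; python3 go.py
python3 -m crank '{"hand":[200,150,100,90,90],"translation":[[0,0,0],[0,0,0],[0,0,0],[0,0,0],[-0.02,0,0]],"dr":[[0,0,0],[0,0,0],[0,0,0],[0,0,0],[0,0,0]]}' >/dev/null; python3 go.py
python3 -m crank '{"hand":[90,50,0,0,0],"translation":[[-0.04,0,0],[-0.08,0,0],[-0.08,-0.04,0],[-0.08,-0.08,0],[-0.08,-0.12,0]],"dr":[[0,0,0],[0,0,0],[0,0,0],[0,0,0],[0,0,0]]}' >/dev/null
python3 -m crank '{"hand":[0,0,0,0,0],"translation":[[0,-0.03,0],[0,-0.046,0],[0,-0.046,0],[0,-0.046,0],[0,-0.046,0]],"dr":[[0,0,0],[0,0,0],[0,0,0],[0,0,0],[0,0,0]]}' >/dev/null; python3 go.py -4 -9.5 60 0; python3 chk.py wrist w8
```

```text
t 19.6 at [ -3.6 159.3] 54.2 yaw -0.47 F_board [-5.2 -0.2] 11.4 w 19.6
t 20.1 at [ -5.  159.6] 70.7 yaw -0.49 F_board [-0.3 -0.5] 1.2 w 55.3
t 21.1 at [-5.  -5.1] 152.8 yaw -0.39 F_board [-0.2 -0.2] 0.5 w 85.0
shift [92.8 -4.5  1. ] turn [-0.007 -0.    -0.   ]
tile [-3.1 -0.6] [78.8 59.9] 0.0
tile [-3.7 96.2] [90.4 79.5] 89.7
bar [ -5.7 159.4] [25.5 70.2] 89.7
grip [ -6.  159.1] [20.7 26. ] 89.82
```

View pics/w8.png

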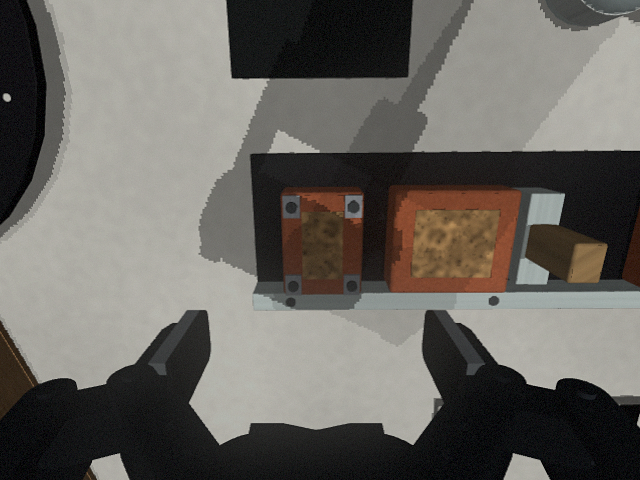

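View: fingers (195 and 440) span the clipped tile (322,240). The first gap runs u≈363–388, and the spacer stands free at (540,235). Shift about −4 mm and lower one finger into the gap.

```bash

python3 -m crank '{"hand":[0,0,0,0,0],"translation":[[0.03,-0.0037,0.001],[0.07,-0.0037,0.001],[0.095,-0.0037,0.001],[0.105,-0.0037,0.001],[0.105,-0.0037,0.001]],"dr":[[-0.007,0,0],[-0.007,0,0],[-0.007,0,0],[-0.007,0,0],[-0.007,0,0]]}' >/dev/null; python3 go.py
python3 -m crank '{"hand":[0,0,0,0,0],"translation":[[0.01,0,0],[0.02,0,0],[0.03,0,0],[0.034,0,0],[0.034,0,0]],"dr":[[0,0,0],[0,0,0],[0,0,0],[0,0,0],[0,0,0]]}' >/dev/null; python3 go.py
```

```text
t 21.65 at [-4.3 -9.4] 47.0 yaw -0.03 F_board [ 0.4 -0.4] -0.0 w 85.4
t 22.15 at [ -4.4 -10.2] 13.1 yaw -0.09 F_board [-0.8  0.6] -0.2 w 85.4
```

```bash

python3 -m crank '{"hand":[0,0,0],"translation":[[0,0.0015,0],[0,0.003,0],[0,0.003,0]],"dr":[[0,0,0],[0,0,0],[0,0,0]]}' >/dev/null; python3 go.py
for i in 1 2 3; do python3 -m crank '{"hand":[0,0],"translation":[[0,0.0005,0],[0,0.001,0]],"dr":[[0,0,0],[0,0,0]]}' >/dev/null; python3 go.py; done
```

```text
t 22.45 at [-4.  -7.1] 14.1 yaw -0.06 F_board [-0.2 -0.4] 0.0 w 85.3
t 22.65 at [-4.  -6.3] 13.9 yaw -0.08 F_board [0.1 0.2] 0.4 w 85.7
t 22.85 at [-4.1 -5.2] 13.8 yaw -0.08 F_board [-0.2  0.2] -0.6 w 85.5
t 23.05 at [-4.1 -4.6] 13.8 yaw -0.08 F_board [ 0.2 -2.5] -0.0 w 85.2
```

```bash

for i in 1 2; do python3 -m crank '{"hand":[0,0,0],"translation":[[0,0.0005,0],[0,0.001,0],[0,0.001,0]],"dr":[[0,0,0],[0,0,0],[0,0,0]]}' >/dev/null; python3 go.py;  done; python3 chk.py wrist w9
```

```text
t 23.35 at [-4.  -3.6] 13.8 yaw -0.09 F_board [-0.3 -3.7] -1.1 w 85.1
t 23.65 at [-4.1 -2.2] 13.7 yaw -0.07 F_board [ 0.3 -5.3] -0.9 w 85.3
tile [-4.7 -0.3] [76.3 60.7] 0.2
tile [-6.3 90.6] [75.1 74.6] 89.55
bar [-7.9 42.5] [13.5 22.4] 52.66
grip [-16.3  -1.9] [ 2.9 41.8] 0.22
grip [-14.6  40.4] [40.3 18. ] 43.0
grip [-23.  -32.6] [ 5.4 16.3] 13.58
grip [-7.  61.8] [19.1 27.7] 82.44
```

```bash

python3 -m crank '{"hand":[0,0,0,0,0],"translation":[[0,-0.003,0],[-0.01,-0.005,0],[-0.05,-0.005,0],[-0.095,-0.005,0],[-0.14,-0.005,0]],"dr":[[0,0,0],[0,0,0],[0,0,0],[0,0,0],[0,0,0]]}' >/dev/null
python3 -m crank '{"hand":[60,120,150,150,150],"translation":[[0,0.045,0],[0,0.09,0],[0,0.135,0],[0,0.18,0],[0,0.22,0]],"dr":[[0.14,0,0],[0.28,0,0],[0.42,0,0],[0.56,0,0],[0.7,0,0]]}' >/dev/null
python3 -m crank '{"hand":[150,150,150,150,150],"translation":[[0,0,0],[0,0,0],[0,0,0],[0,0,0],[0,0,0]],"dr":[[0.145,0,0],[0.29,0,0],[0.435,0,0],[0.58,0,0],[0.725,0,0]]}' >/dev/null
python3 -m crank '{"hand":[150,150,150],"translation":[[0,0,0],[0,0,0],[0,0,0]],"dr":[[0.14,0,0],[0.14,0,0],[0.14,0,0]]}' >/dev/null
python3 go.py -5 345 22 -90;python3 chk.py wrist w10; python3 - <<'E'
from h import *
from go import O,B
print((B.T@(np.array([[*onplane("top",[[252,208]],.055)[0,:2]*1000]]).ravel()-O)).round(1))
E
```

```text
t 25.5 at [ -3.9 212.9] 154.2 yaw -89.53 F_board [0.  0.5] -0.1 w 35.4
shift [ 132.3   -0.  -132.1] turn [ 0.008 -0.    -0.   ]
tile [-3.3 98.9] [91.  80.1] 89.61
tile [ -2.8 286. ] [80.  69.8] 0.28
bar [ -5.9 159.4] [24.8 69.1] 89.43
grip [ -5.6 159.7] [25.8 20.3] 0.33
[  0.6 426.8]
```

```bash

python3 -m crank '{"hand":[150,150,150,150,150],"translation":[[0,0,-0.045],[0,0,-0.09],[0,0,-0.128],[0,0,-0.128],[0,0,-0.128]],"dr":[[0.008,0,0],[0.008,0,0],[0.008,0,0],[0.008,0,0],[0.008,0,0]]}' >/dev/null; python3 go.py
python3 -m crank '{"hand":[150,150,150,150,150],"translation":[[0.04,0,0],[0.08,0,0],[0.115,0,0],[0.13,0,0],[0.13,0,0]],"dr":[[0,0,0],[0,0,0],[0,0,0],[0,0,0],[0,0,0]]}' >/dev/null; python3 go.py
```

```text
t 26.05 at [ -4.6 341.4] 153.7 yaw -90.01 F_board [-0.5 -0.5] 0.1 w 35.3
t 26.55 at [ -5.4 339.3] 21.6 yaw -90.24 F_board [ 0.4 -0.6] 0.3 w 35.1
```

```bash

python3 -m crank '{"hand":[150,150,150,150,150],"translation":[[0,0,0.006],[0,0,0.012],[0,0,0.02],[0,0,0.029],[0,0,0.038]],"dr":[[0,0,0],[0,0,0],[0,0,0],[0,0,0],[0,0,0]]}' >/dev/null; python3 go.py
python3 -m crank '{"hand":[150,150,150,150,150],"translation":[[0,0,0.009],[0,0,0.018],[0,0,0.027],[0,0,0.033],[0,0,0.038]],"dr":[[0,0,0],[0,0,0],[0,0,0],[0,0,0],[0,0,0]]}' >/dev/null; python3 go.py
python3 -m crank '{"hand":[150,150,150],"translation":[[0,0,0.003],[0,0,0.005],[0,0,0.006]],"dr":[[0,0,0],[0,0,0],[0,0,0]]}' >/dev/null; python3 go.py; python3 chk.py wrist w11
```

```text
t 27.05 at [ -3.9 302.5] 25.1 yaw -90.2 F_board [0.7 4.2] 3.2 w 35.0
t 27.55 at [ -4.  264.5] 25.1 yaw -90.23 F_board [-0.6  5.7] 5.2 w 35.0
t 27.85 at [ -4.  258.7] 25.1 yaw -90.22 F_board [-0.3  6.3] 5.6 w 35.0
tile [ -7.3 229.9] [50.  40.6] 6.33
bar [-30.6 259.6] [14.1 21.6] 0.1
bar [ 18.1 267.7] [13.6  5.8] 1.44
grip [ 37.  259.6] [27.9 22.2] 80.69
grip [-30.3 272.3] [21.6  9.6] 25.77
grip [ 18.3 271.8] [ 9.5 22.8] 64.14
grip [-44.3 259. ] [26.1 11.5] 89.99
```

```bash

python3 -m crank '{"hand":[150,150,150,150],"translation":[[0,0,0.002],[0,0,0.004],[0,0,0.006],[0,0,0.006]],"dr":[[0,0,0],[0,0,0],[0,0,0],[0,0,0]]}' >/dev/null; python3 go.py
for i in 1 2 3; do python3 -m crank '{"hand":[150,150],"translation":[[0,0,0.0005],[0,0,0.001]],"dr":[[0,0,0],[0,0,0]]}' >/dev/null; python3 go.py; done
```

```text
t 28.3 at [ -4.1 252.6] 25.1 yaw -90.21 F_board [0.7 4.5] 4.2 w 35.2
t 28.5 at [ -4.1 252. ] 25.0 yaw -90.21 F_board [0.2 7.5] 4.7 w 35.0
t 28.7 at [ -4.1 251.2] 25.0 yaw -90.21 F_board [0.  7.5] 4.7 w 35.5
t 28.9 at [ -4.1 250.2] 25.0 yaw -90.2 F_board [-0.7  8.2] 5.6 w 35.3
```

```bash

for i in 1 2; do python3 -m crank '{"hand":[150,150],"translation":[[0,0,0.0003],[0,0,0.0007]],"dr":[[0,0,0],[0,0,0]]}' >/dev/null; python3 go.py; done; python3 chk.py top t12
```

```text
t 29.1 at [ -4.1 249.5] 25.0 yaw -90.2 F_board [-1.1  6.8] 5.5 w 35.0
t 29.3 at [ -4.1 248.8] 25.0 yaw -90.2 F_board [0.5 7.4] 5.9 w 35.1
tile [ 0.9 -0. ] [60.2 78. ] 89.82
tile [-0.1 84.5] [78.9 62.2] 0.39
```

```bash

python3 -m crank '{"hand":[150,150,150,150,150],"translation":[[0,0,-0.004],[0,0,-0.015],[-0.04,0,-0.015],[-0.085,0,-0.015],[-0.125,0,-0.015]],"dr":[[0,0,0],[0,0,0],[0,0,0],[0,0,0],[0,0,0]]}' >/dev/null
python3 -m crank '{"hand":[150,120,90,90,90],"translation":[[0,0,0.03],[0,0,0.06],[0,0,0.09],[0,0,0.107],[0,0,0.107]],"dr":[[-0.145,0,0],[-0.29,0,0],[-0.435,0,0],[-0.58,0,0],[-0.725,0,0]]}' >/dev/null
python3 -m crank '{"hand":[90,90,90,90,90],"translation":[[0,0,0],[0,0,0],[0,0,0],[0,0,0],[0,0,0]],"dr":[[-0.145,0,0],[-0.29,0,0],[-0.435,0,0],[-0.58,0,0],[-0.725,0,0]]}' >/dev/null
python3 -m crank '{"hand":[90,90,90],"translation":[[0,0,0],[0,0,0],[0,0,0]],"dr":[[-0.122,0,0],[-0.122,0,0],[-0.122,0,0]]}' >/dev/null
python3 go.py -4 156 53 0; python3 chk.py wrist w12
```

```text
t 31.15 at [ -5.1 156.5] 148.7 yaw -0.32 F_board [-0.2 -0. ] 0.5 w 55.2
shift [95.7 -0.4  1.1] turn [-0.006 -0.     0.   ]
tile [-2.6  0.2] [79.4 60.5] 0.24
tile [-3.7 98.6] [90.7 78.8] 89.7
tile [ -4.1 202.8] [70.2 78.4] 89.89
bar [-23.  156.2] [24.3 35.1] 89.14
grip [ -5.5 155.8] [26.3 20.1] 0.2
```

View pics/w12.png

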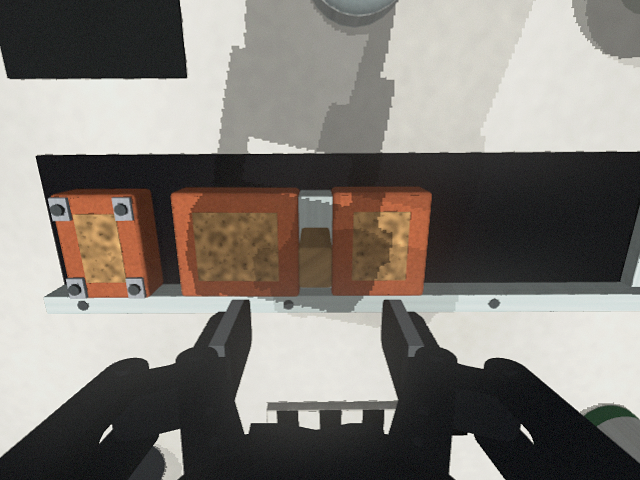

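All square. Gaps measure about 23.5 and 24.2 mm, and the spacer (315,240) stands snug between the long tile (235,245) and the short tile (382,245). Grip it, lift, and return it to the mat.

```bash

python3 -m crank '{"hand":[90,90,90,90,90],"translation":[[0.035,0,0.001],[0.07,0,0.001],[0.09,0,0.001],[0.095,0,0.001],[0.095,0,0.001]],"dr":[[-0.004,0,0],[-0.004,0,0],[-0.004,0,0],[-0.004,0,0],[-0.004,0,0]]}' >/dev/null; python3 go.py
python3 -m crank '{"hand":[130,160,190,220,255],"translation":[[0,0,0],[0,0,0],[0,0,0],[0,0,0],[0,0,0]],"dr":[[0,0,0],[0,0,0],[0,0,0],[0,0,0],[0,0,0]]}' 30 >/dev/null; python3 go.py
python3 -m crank '{"hand":[255,255,255,255,255],"translation":[[0,0,0],[-0.005,0,0],[-0.012,0,0],[-0.022,0,0],[-0.035,0,0]],"dr":[[0,0,0],[0,0,0],[0,0,0],[0,0,0],[0,0,0]]}' >/dev/null; python3 go.py
python3 -m crank '{"hand":[255,255,255,255,255],"translation":[[-0.03,0,0],[-0.045,0,0],[-0.045,0,0],[-0.045,0,0],[-0.045,0,0]],"dr":[[0,0,0],[0,0,0],[0,0,0],[0,0,0],[0,0,0]]}' >/dev/null; python3 go.py -160 0 120 0; python3 chk.py wrist w13
```

```text
t 31.7 at [ -4.  156.3] 53.6 yaw 0.02 F_board [-0.3 -0.3] 0.1 w 55.4
t 32.2 at [ -3.6 156. ] 54.7 yaw 0.08 F_board [-0.8 -1.7] 7.1 w 19.9
t 32.7 at [ -4.2 156.4] 89.4 yaw 0.09 F_board [ 1.1 -0.2] -1.4 w 19.4
t 33.2 at [ -4.6 156.5] 132.9 yaw 0.1 F_board [-0.  -0.6] -1.9 w 19.5
shift [  13.  -156.3 -155.7] turn [ 0.002 -0.002 -0.001]
tile [ -3.7 203.4] [70.5 78.9] 90.0
tile [-2.8 -0.2] [79.3 61. ] 0.02
tile [-3.7 98.6] [89.2 79.1] 89.32
grip [-41.4 156.5] [ 1.  23.2] 0.27
```

```bash

python3 -m crank '{"hand":[255,255,255,255,255],"translation":[[0,-0.03,-0.03],[0,-0.06,-0.06],[0,-0.09,-0.09],[0,-0.12,-0.12],[0,-0.15,-0.15]],"dr":[[0,0,0],[0,0,0],[0,0,0],[0,0,0],[0,0,0]]}' >/dev/null
python3 -m crank '{"hand":[255,255,255,255,255],"translation":[[0,-0.008,-0.007],[0.02,-0.008,-0.007],[0.05,-0.008,-0.007],[0.076,-0.008,-0.007],[0.076,-0.008,-0.007]],"dr":[[0,0,0],[0,0,0],[0,0,0],[0,0,0],[0,0,0]]}' >/dev/null; python3 go.py
python3 -m crank '{"hand":[255,255,255,255],"translation":[[0.002,0,0],[0.004,0,0],[0.006,0,0],[0.006,0,0]],"dr":[[0,0,0],[0,0,0],[0,0,0],[0,0,0]]}' >/dev/null; python3 go.py
```

```text
t 34.25 at [-162.    -0.7] 55.1 yaw 0.09 F_board [-1.2  0.6] -1.3 w 19.8
t 34.65 at [-160.6   -2. ] 52.2 yaw 0.1 F_board [-0.4 -0.2] -1.2 w 20.0
```

```bash

for i in 1 2 3; do python3 -m crank '{"hand":[255,255],"translation":[[0.0007,0,0],[0.0015,0,0]],"dr":[[0,0,0],[0,0,0]]}' >/dev/null; python3 go.py; done
```

```text
t 34.85 at [-160.7   -2. ] 50.5 yaw 0.09 F_board [ 0.7 -0.3] -1.1 w 19.5
t 35.05 at [-160.7   -2. ] 49.6 yaw 0.09 F_board [-4.7  1.6] 21.1 w 19.8
t 35.25 at [-160.6   -2.1] 49.5 yaw 0.1 F_board [-10.8   4.3] 40.5 w 19.4
```

```bash

python3 -m crank '{"hand":[255,255],"translation":[[-0.001,0,0],[-0.002,0,0]],"dr":[[0,0,0],[0,0,0]]}' >/dev/null; python3 go.py
python3 -m crank '{"hand":[200,150,100,90,90],"translation":[[0,0,0],[0,0,0],[0,0,0],[0,0,0],[-0.02,0,0]],"dr":[[0,0,0],[0,0,0],[0,0,0],[0,0,0],[0,0,0]]}' >/dev/null
python3 -m crank '{"hand":[90,90,90,90,90],"translation":[[-0.045,0,0],[-0.09,0,0],[-0.13,0,-0.01],[-0.17,0,-0.04],[-0.18,0,-0.08]],"dr":[[0,0,0],[0,0,0],[0,0,0],[0,0,0],[0,0,0]]}' >/dev/null
python3 -m crank '{"hand":[90,90,90,90],"translation":[[0,0,-0.03],[0,0,-0.05],[0,0,-0.05],[0,0,-0.05]],"dr":[[0,0,0],[0,0,0],[0,0,0],[0,0,0]]}' >/dev/null; python3 go.py
python3 chk.py top t14
python3 - <<'E'
from h import *
from go import O,B
C=cal("top"); im,d=cams.get_image("top"); P=cloud("top",d,C); Q=(P[...,:2]*1000-O)@B
reg=(np.hypot(Q[...,0]+161,Q[...,1]+2)<55)
for lo,hi in((.025,.045),(.07,.095)):
    q=Q[reg&(P[...,2]>lo)&(P[...,2]<hi)]; print(len(q), cv2.minAreaRect(q.astype(np.float32)) if len(q) else "")
E
```

```text
t 35.45 at [-160.7   -2. ] 49.8 yaw 0.09 F_board [0.1 0.1] -1.9 w 19.5
t 36.85 at [-290.5   -2.3] 249.4 yaw 0.04 F_board [0.2 0.1] 0.6 w 55.2
tile [ 0.7 -0.3] [60.9 77.9] 89.68
tile [ 0.2 98.6] [91.  78.4] 89.55
tile [  0.3 203.4] [70.4 78.5] 89.84
379 ((-158.41970825195312, -1.8971023559570312), (25.344654083251953, 70.12039947509766), 89.31999969482422)
198 ((-158.56443786621094, -1.9142436981201172), (20.76215362548828, 26.22673225402832), 88.2439193725586)
```

View pics/t14.png

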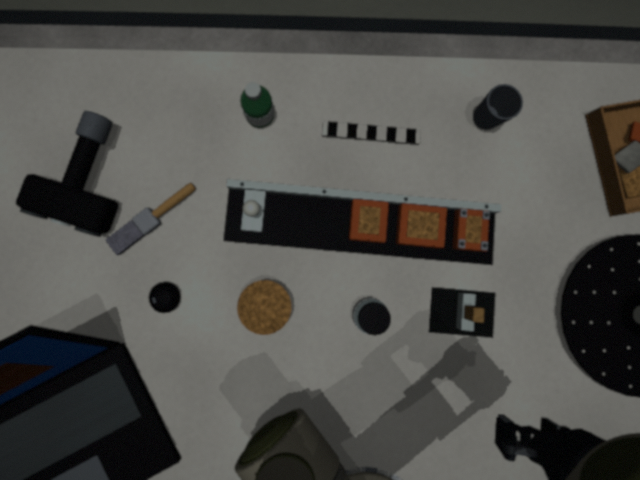

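The row is complete in the top view (369,220 / 423,225 / 473,230), the spacer is upright on its mat (467,312), and the bystanders are where they started. Handing in.

```bash
python3 -c "
from rig import env; print(env.close_job())"
```

```text
the job is handed in; nothing more can be done
None
```

I handed the job in at about 37 s, with both loose tiles set out along the fence and the spacer back on its mat. The hand-in reports no verdict.

**What I did:**
- I pushed both tiles flat to the fence.
- I stood the spacer against the clipped tile and slid the long tile up to it.
- I stepped the spacer across, slid the short tile up to it, and put the spacer back on the mat.

**One slip, mended:** while lowering the spacer into the second gap, it pushed the long tile about 2.5 mm towards the clipped tile, because I had planned from a pose reading that had overshot. I pushed the tile back with one finger in the first gap before sliding the short tile up. It was only ever slid.

**Last checks (top camera, after release):**

| Check | Measured | Allowed |
|---|---|---|
| Long tile, centre to centre from the clipped tile | 98.9 mm | 96.5–102 mm |
| Short tile, centre to centre from the long tile | 104.8 mm | 101.5–107 mm |
| Tiles' distance from the fence | within about 1 mm of the clipped tile's line | 3 mm |
| Tiles' angle to the fence | within about 0.5° | 2.6° |
| Spacer | upright, within about 4 mm of the mat's centre | centre over the mat |

- **Bystanders:** they look unmoved in the top view. I did not measure them.
- **Weaker evidence:** the second slide showed no clear rise in force at contact. I stopped it by position, and the wrist view then showed the spacer snug in the gap.
- **Camera disagreement:** the wrist camera read about 3 mm short across the row compared with the top camera, for the clipped tile as well as the others. I treated this as calibration error.
- **Hard press:** setting the spacer on the mat briefly reached 40 N at the wrist, through the held spacer. I eased off before releasing.

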